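# Hold an iron picture panel in the spot welder

## Task

In the wooden rack stand three small openwork steel panels; take the one with the flat tongue and the brass twig by its thick top edge, draw it straight up out of its slot, and carry it to the spot welder. Hold it up level there, with the crossing of twig and tongue centred between the two copper electrode tips and touching neither, and finish while still holding it steady in the air, ready for the weld. Do not knock the welder with the panel or the robot, and leave the other two panels and the things on the bench where they are.

Things in the scene. Friction and masses are not known exactly. Their poses are not given: they have to be found in the camera images.
- panel: The panel to hold: openwork steel plate with bamboo motif, 130 mm long (its x), 110 mm tall (its z), 4 mm thick (its y), about 0.45 kg. Origin: middle of the lower edge. Stands on edge in one slot of the rack and may lean a few degrees. A horizontal tongue (x 92 to 145 mm, 26 mm wide, z 95 to 99 mm) reaches out from its +x end past a quarter-twisted strip (x 65 to 95 mm, 26 mm tall)
- panel_weld (a point): The weld point: middle of the crossing of the tongue and the brass twig (6 mm thick, about 70 mm long) bound across its top; in the panel's frame x = 122, y = 0, z = 100 mm. The metal there spans 5 mm above and below it
- panel_hem (a point): Where to grasp: the folded hem along the panel's top, 8 mm thick, z = 84 to 110 mm, x = -65 to +65 mm, both faces flat and free; this point is mid-hem over the balance point, in the panel's frame x = 19, y = 0, z = 97 mm
- rack: Fixed hardwood rack, 110 mm (its x) by 190 mm (its y), 45 mm tall, origin at the centre of its underside. Three slots run along its x right through, at y = -70, 0 and +70 mm, 5.5 mm wide, 30 mm deep (floor at z = 15 mm); each holds one panel, x axes the same way as the rack's. The panels' top edges stand 125 mm above the table
- welder: Fixed spot welder; origin on the table straight under the electrode tips. Two arms, 43 mm thick with brass ends, point to its -x (the open middle of the bench), axes at z = 103 and 277 mm, noses at x = -28 mm. Grey machine body 360 mm tall from x = +280 mm. Put the tongue in from -x along the arms, the panel's +x towards the welder's +x
- welder_gap (a point): Middle of the gap between the two copper electrode tips: on the welder's z axis, 190 mm above the table. Electrodes 14 mm thick, tips 8 mm, facing each other up and down at z = 173 and 207 mm: the gap is 34 mm high
- ring_panel: Other panel in the rack, same size and hem but no tongue, with three rings in its window; origin in the middle of its lower edge. Leave it
- lattice_panel: Other panel in the rack, same size and hem but no tongue, with straight bars in its window; origin in the middle of its lower edge. Leave it
- hammer: Hammer lying on the bench. Leave it
- pliers: Pliers with blue handles, about 190 mm long, lying on the bench. Leave them
- wire_brush: Brush lying on the bench. Leave it
- flux_jar: Jar, 64 mm across, 75 mm tall. Leave it
- pin_tin: Round aluminium bowl, 80 mm across, 45 mm tall. Leave it

How it is judged:
By the outcome, as a careful person would: the job done as asked, in the order asked, and still so for the second after the job is handed in, while the arm keeps its last pose, push and grip.
It also fails if it takes over 42 s, if anything falls off the work surface, if the arm or the gripper's body presses on something with over 40 N, if the wrist force passes 120 N, or if a joint passes its speed limit or range.

## Robot

A 6-joint arm with a two-finger parallel gripper is mounted at the origin on the work surface. World frame = base frame: x ahead of the robot, y to its left, z up, the work surface at z = 0. Lengths are in m, angles in rad, forces in N, time in s.
With the tool pointing down it reaches from about 0.25 to 0.775 m from the base axis. Payload 4 kg.
Tool frame: the origin (TCP) lies midway between the tips of the shut fingers; the grasp point (between the pads) lies grip_point_offset behind it (grip_point_offset is the distance from the TCP to the grasp point, in m); z points along the fingers, y is the line along which they close (so a half turn about z gives the same grasp; the last joint's range is limited). The gripper opens to 94 mm and grips with 3 to 60 N. Pads are 16 mm wide; open, the fingers measure 119 mm over their backs; the gripper's body (75 mm by 177 mm) begins 78 mm behind the grasp point.
Start: joints at [-1.352, 0.087, 1.371, -0, 1.684, -0.103], TCP at [0.174, -0.522, 0.206] pointing down, gripper open.
Joint ranges: [-3.1, 3.1], [-0.76, 2.03], [0.27, 2.55], [-1.08, 4.22], [0.17, 2.65], [-2.57, 2.57]. Speed limits (rad/s): [2.79, 2.79, 3.14, 3.14, 3.14, 3.14].

## Interface

Orientations are given as [roll, pitch, yaw] about the fixed x, y, z axes, in that order (R = Rz(yaw) Ry(pitch) Rx(roll)).
In Python, from bench import * gives the robot as it stands. The module is installed in compiled form; this text tells all that it offers.
- The arm moves only by the tool apply_moves, never from a script. Its argument "commands" is a list of rows, each a list of 7 numbers: the turn, a rotation vector about the world's x, y, z in rad, then the shift along the world's x, y, z in m, then the opening in per cent of the stroke, from 0 (shut) to 100 (fully open). In form: [[ax, ay, az, x, y, z, jaw], ...]. A call has exactly 5 rows; each row is the pose to reach, as a shift and turn from the pose commanded when the call began; what a row does not reach only later rows make up. A row lasts 1/10 s, in which the tool goes at most 50 mm and 8.59 degrees, less where a joint would pass 70% of its speed; a pose out of reach is approached as far as the arm can. A call with a gripper value outside its range is refused whole. The fingers move at their own pace and stop on an object; the grip force is fixed at half the most. Time passes only in rows, so rows that repeat a pose let the fingers close, or fill a call up. It gives the time, the measured TCP pose, the force, the opening and the grip force at its end, in the units of the state.
- get_obs(): the state, without advancing time (a new reading comes with each control period).
- snapshot(name): name is "scene" or "top"; returns a dict with "pixels" (384x512x3 uint8, red, green, blue), "vertical_fov" (degrees; the focal length in pixels is half the picture's height over the tangent of half this angle, whatever the lens; pixels are square), "cx", "cy" (the principal point, pixels), "rvec" (rotation vector, rad) and "tvec" (3), from world to camera coordinates, as OpenCV has them. Camera axes: x right, y down, z forward; pixel columns grow to the right and rows downward; lengths in m; the calibration is good to about 2 mm. A picture is of the moment at which its call begins. There is no depth.
- close_job(): hands the job in; it is judged then, once.
Trained networks look in the newest picture that a camera, given by its name, has taken for a name from the list of things; names that differ only in an ending like _2 or _b are one class to them, and where a whole thing is asked for, a point or a joint stands for the part that bears it (a point fixed in the world has none). Each returns a list of dicts, best first, with "score" (0 to 1); they miss things now and then, are a little off and sometimes report something else, mostly with a low value. They report only what shows in the picture. A call takes as long as a camera call.
- masks_of(camera, query): "mask" (384x512 bool, what is visible of it) and "extent" ([left, top, right, bottom] in pixels, round what is visible of it).
- place_of(camera, query): "pixel" ([column, row] in pixels: a listed point, or the origin of a listed thing).
The state is a dict: "time": time; "joint_positions": joint angles; "qvel": joint speeds; "joint_torque": joint torques, N m; "tool_pos": TCP position; "ee_rot": TCP orientation; "wrist_force": force on the tool from outside, world axes, zero at the start; "wrist_torque": the same for the moment, N m; "width": finger opening in m; "finger_force": force on a finger pad.
Only numpy, scipy, OpenCV 4.12 (cv2) and the standard library are available. Lean on these libraries where they do the work, as an engineer would, in place of code of your own. Each camera call takes 0.05 s, during which the arm holds its last target. There are 200 camera calls.

## Working session

There is one attempt and no reset: what is moved stays moved. The work goes in short steps, Python scripts to look and compute and a tool call to move; the robot and the scene stay as the last step left them, time stands still between calls to the robot, and variables do not carry over. Pictures are saved under pics/ and viewed, at most 10 in all, crops included, and the job is handed in when it is done.

Besides the shell and the picture viewer there is one more tool, called after ">>>" as a command line: name --pt "numbers of a row" for each row, then --argument value for the rest. apply_moves: Moves the arm, as the interface text tells. Its arguments: {"type":"object","properties":{"commands":{"type":"array"}},"required":["commands"]}

```bash
mkdir -p pics; cat > h.py <<'E'
from bench import *
import numpy as np, cv2, pickle
def cam(n):
    s=snapshot(n); return s
def KRt(s):
    f=s["pixels"].shape[0]/2/np.tan(np.radians(s["vertical_fov"])/2)
    K=np.array([[f,0,s["cx"]],[0,f,s["cy"]],[0,0,1.]])
    return K,cv2.Rodrigues(np.array(s["rvec"],float))[0],np.array(s["tvec"],float).reshape(3)
def onz(s,p,z):
    K,R,t=KRt(s); d=R.T@np.linalg.inv(K)@[p[0],p[1],1]; c=-R.T@t
    return c+d*(z-c[2])/d[2]
def proj(s,P):
    K,R,t=KRt(s); q=(np.atleast_2d(P)@R.T+t)@K.T; return q[:,:2]/q[:,2:]
E
python3 - <<'E'
from h import *
o=get_obs(); print({k:np.round(v,3) for k,v in o.items()})
try: print(grip_point_offset)
except Exception as e: print(e)
for n in("scene","top"):
    s=cam(n); pickle.dump(s,open(n+".pkl","wb")); cv2.imwrite(f"pics/{n}0.png",cv2.resize(s["pixels"][:,:,::-1],(800,600)))
    print(n,s["vertical_fov"],s["cx"],s["cy"],-KRt(s)[1].T@KRt(s)[2])
    for q,z in [("panel_weld",.115),("panel_hem",.112),("panel",.015),("rack",0),("welder",0),("welder_gap",.19),("ring_panel",.015),("lattice_panel",.015),("flux_jar",0),("pin_tin",0),("hammer",0)]:
        r=place_of(n,q)
        for d in r[:2]: print(q,np.round(d["score"],2),np.round(d["pixel"],1),np.round(onz(s,d["pixel"],z),3))
E
```

```text
{'time': np.float64(0.0), 'joint_positions': array([-1.352,  0.088,  1.372,  0.   ,  1.684, -0.103]), 'qvel': array([-0.   , -0.   ,  0.   , -0.002, -0.   , -0.   ]), 'joint_torque': array([-1.0000e-03, -3.4018e+01, -3.0243e+01,  7.2000e-02,  3.3000e-02,
       -0.0000e+00]), 'tool_pos': array([ 0.174, -0.521,  0.204]), 'ee_rot': array([-3.139, -0.   ,  0.322]), 'wrist_force': array([-1.116,  0.301,  0.315]), 'wrist_torque': array([ 0.005,  0.024, -0.003]), 'finger_force': np.float64(0.0), 'width': np.float64(0.094)}
0.0188
scene 43.60251850871193 260.4630125030796 189.84537902394987 [ 1.45125664 -0.83522     0.94094139]
panel_weld 0.76 [244.8 194.2] [ 0.481 -0.157  0.115]
panel_weld 0.16 [221.4 213.5] [ 0.522 -0.266  0.115]
panel_hem 0.55 [224.2 214.8] [ 0.528 -0.261  0.112]
panel 0.78 [223.  241.6] [ 0.527 -0.267  0.015]
panel 0.56 [225.2 214.6] [ 0.421 -0.19   0.015]
rack 0.69 [220.7 244.1] [ 0.518 -0.269  0.   ]
ring_panel 0.7 [241.6 251.2] [ 0.594 -0.246  0.015]
lattice_panel 0.9 [206.7 231.9] [ 0.462 -0.283  0.015]
flux_jar 0.82 [288.8 270.9] [ 0.723 -0.175  0.   ]
flux_jar 0.4
[... 176 characters left out ...]
.93896838783914 [ 0.39380724 -0.10468754  1.38216394]
panel_weld 0.8 [257.  187.5] [ 0.492 -0.146  0.115]
panel_hem 0.59 [292.1 179.5] [ 0.516 -0.256  0.112]
panel 0.31 [293.  178.1] [ 0.53  -0.271  0.015]
rack 0.72 [289.3 180.6] [ 0.523 -0.26   0.   ]
welder 0.61 [156.1 185.2] [0.512 0.191 0.   ]
welder 0.48 [258.4 187.8] [ 0.499 -0.154  0.   ]
welder_gap 0.57 [142.2 178.2] [0.516 0.191 0.19 ]
welder_gap 0.43 [261.6 124.5] [ 0.673 -0.159  0.19 ]
ring_panel 0.52 [284.  159.9] [ 0.592 -0.241  0.015]
lattice_panel 0.64 [295.9 201.8] [ 0.45  -0.279  0.015]
flux_jar 0.82 [262.2 123.8] [ 0.72 -0.17  0.  ]
pin_tin 0.69 [150.6 130.1] [0.7   0.211 0.   ]
hammer 0.89 [200.4 230.1] [0.359 0.042 0.   ]
```

View pics/scene0.png

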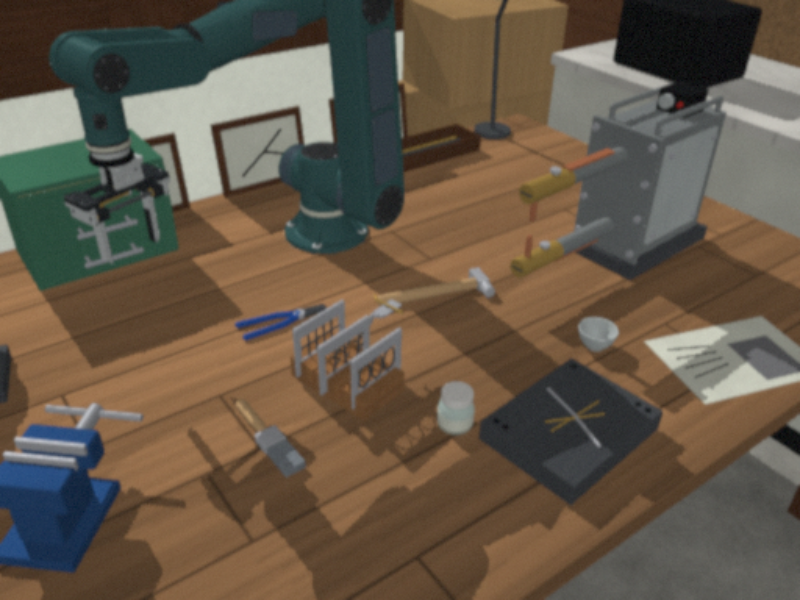

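View pics/top0.png

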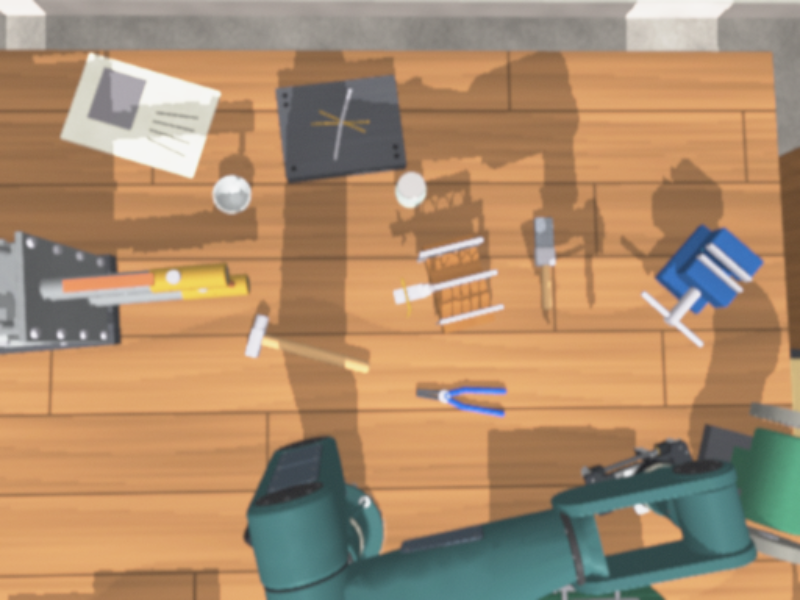

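The scene view shows the panels at about (345,350) of 800x600, with the welder electrodes at (530,230). In the top view the tongue panel is in the middle slot, tongue at (410,293) pointing to +y, and the welder tips are near (225,280). I'll zoom in for exact points.

```bash
python3 - <<'E'
from h import *
T=pickle.load(open("top.pkl","rb"))["pixels"][:,:,::-1]; S=pickle.load(open("scene.pkl","rb"))["pixels"][:,:,::-1]
def c(im,x,y,w,h,k):
    o=cv2.resize(im[y:y+h,x:x+w],None,fx=k,fy=k,interpolation=cv2.INTER_CUBIC)
    for i in range(0,w,10): cv2.putText(o,str(x+i),(i*k,8),0,.3,(0,0,255),1); cv2.line(o,(i*k,10),(i*k,15),(0,0,255),1)
    for j in range(0,h,10): cv2.putText(o,str(y+j),(0,j*k+4),0,.3,(0,0,255),1)
    return o
cv2.imwrite("pics/c1.png",np.vstack([c(T,242,145,98,70,8)[:300*2-260+220],])[:590])
cv2.imwrite("pics/c2.png",c(S,180,175,100,75,8))
a=c(T,60,150,110,60,7);cv2.imwrite("pics/c3.png",a)
cv2.imwrite("pics/c4.png",c(S,320,90,80,90,6))
E
```

```text
(no output)
```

View pics/c1.png

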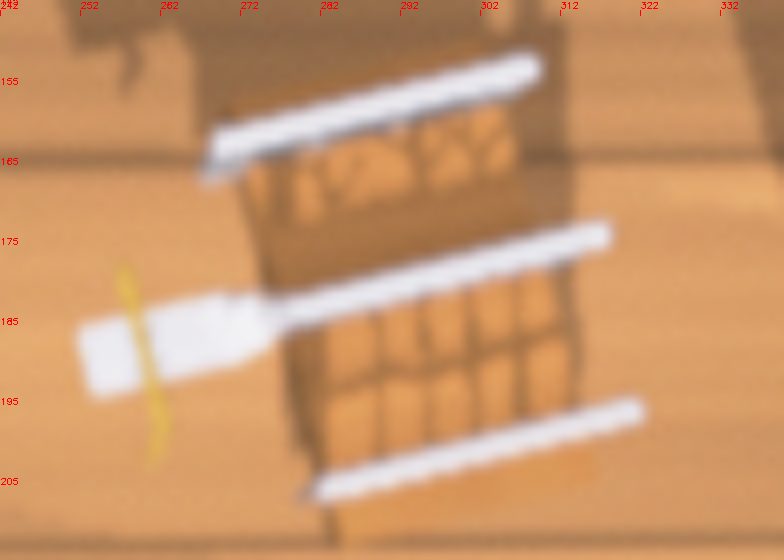

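View pics/c2.png

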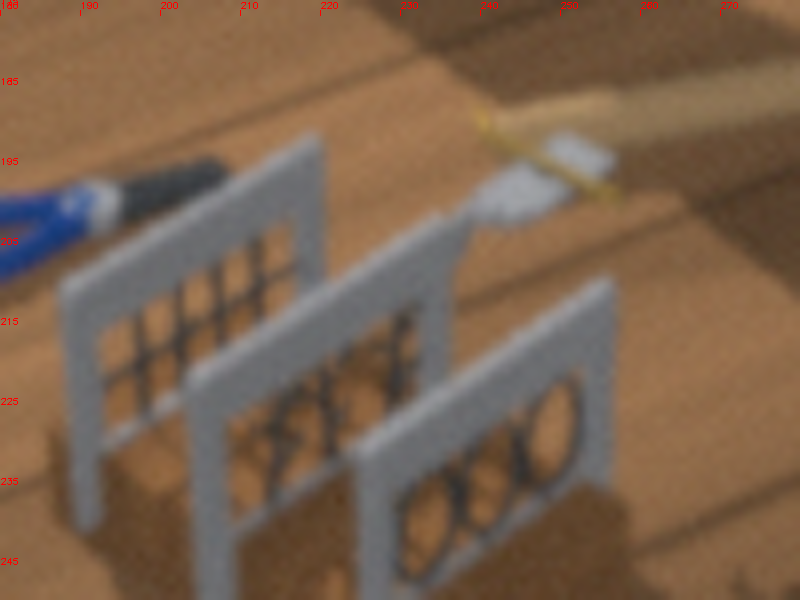

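View pics/c3.png

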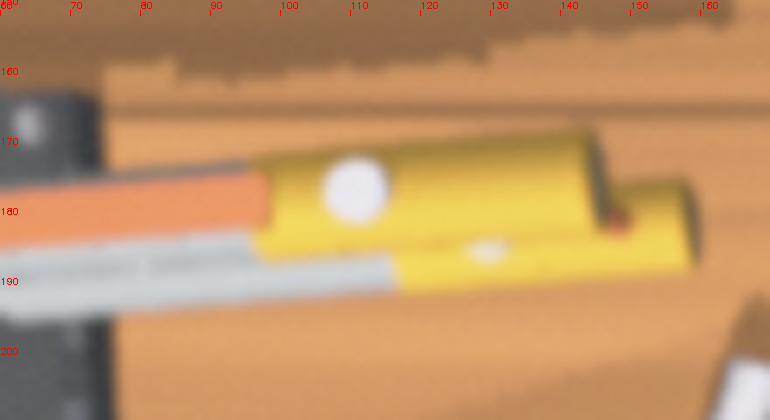

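View pics/c4.png

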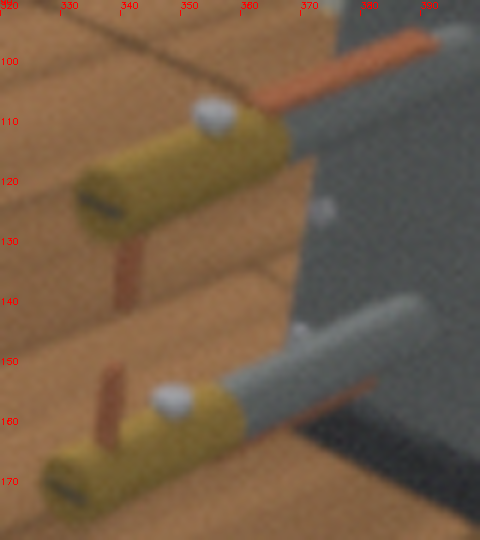

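The crops give me the hem ends, twig crossing, electrode tips and arm noses at sub-pixel level. I'll fit both poses by least squares.

```bash
cat > fit.py <<'E'
from h import *
from scipy.optimize import least_squares
from scipy.spatial.transform import Rotation as Ro
T=pickle.load(open("top.pkl","rb"));S=pickle.load(open("scene.pkl","rb"))
def world(p,L):  # x,y,z,yaw,lean
    return Ro.from_euler("xz",[p[4],p[3]]).apply(L)+p[:3]
def fit(obs,p0,free):
    def f(v):
        p=np.array(p0,float);p[free]=v;r=[]
        for s,px,L in obs: r+=list((proj(s,world(p,np.array(L)))-px).ravel())
        return r
    r=least_squares(f,np.array(p0,float)[free],x_scale=0.05); p=np.array(p0,float);p[free]=r.x
    return p,np.round(np.reshape(r.fun,(-1,2)),1)
E
python3 - <<'E'
from fit import *
P=[(T,(317.4,173.9),(-.065,0,.11)),(T,(276.8,183.6),(.065,0,.11)),(T,(259.4,187.7),(.122,0,.1)),(T,(252.3,189.8),(.145,0,.099)),
(S,(203.9,222.1),(-.065,0,.11)),(S,(234.6,201.8),(.065,0,.11)),(S,(248.1,194.8),(.122,0,.1))]
p,r=fit(P,[.52,-.26,.015,1.8,0],[0,1,3,4]);print("panel",p.round(4),r.tolist())
print("weld,hem",world(p,np.array([[.122,0,.1],[.019,0,.097]])).round(4))
W=[(T,(145.3,175.3),(-.028,0,.277)),(T,(158.1,181.8),(-.028,0,.103)),(S,(336.3,123.8),(-.028,0,.277)),(S,(330.4,170.8),(-.028,0,.103)),(S,(340.6,140.9),(0,0,.207)),(S,(338.2,150.4),(0,0,.173))]
# far axis point as x-free: use extra unknown via two-step
def f(v):
    q=[v[0],v[1],0,v[2],0]; r=[]
    for s,px,L in W+[(T,(95.3,179.7),(v[3],0,.277))]: r+=list((proj(s,world(q,np.array(L)))-px).ravel())
    return r
k=least_squares(f,[.51,.19,1.6,.1],x_scale=.05);print("welder",k.x.round(4),np.reshape(k.fun,(-1,2)).round(1).tolist())
E
```

```text
panel [ 0.5397 -0.2651  0.015   1.8203 -0.2005] [[-0.2, -0.9], [0.2, 0.1], [-0.4, 0.3], [-0.5, 0.0], [-0.9, -0.1], [0.1, -0.7], [-0.1, 0.9]]
weld,hem [[ 0.4903 -0.1518  0.113 ]
 [ 0.5163 -0.2515  0.1101]]
welder [0.5135 0.1903 1.6545 0.1042] [[-0.6, -0.3], [0.1, -0.8], [-0.2, -0.5], [-0.2, 0.1], [-1.1, -0.3], [0.1, -0.6], [-0.0, -0.2]]
```

```bash
python3 - <<'E'
from fit import *
P=[(T,(317.4,173.9),(-.065,0,.11)),(T,(276.8,183.6),(.065,0,.11)),(T,(259.4,187.7),(.122,0,.1)),(T,(252.3,189.8),(.145,0,.099)),
(S,(203.9,222.1),(-.065,0,.11)),(S,(234.6,201.8),(.065,0,.11)),(S,(248.1,194.8),(.122,0,.1))]
for l in(-.05,0,.05):
  p,r=fit(P,[.52,-.26,.015,1.8,l],[0,1,3]);print("panel",p.round(4),r.tolist())
  print("weld,hem",world(p,np.array([[.122,0,.1],[.019,0,.097]])).round(4).tolist())
E
```

```text
panel [ 0.5245 -0.2694  0.015   1.8146 -0.05  ] [[0.0, -1.1], [0.3, -0.4], [-0.3, 0.2], [-0.4, -0.0], [-1.0, -0.6], [0.3, -1.1], [-0.2, 0.4]]
weld,hem [[0.4902, -0.1522, 0.1149], [0.5152, -0.2521, 0.1119]]
panel [ 0.5193 -0.2707  0.015   1.8122  0.    ] [[0.0, -1.1], [0.3, -0.4], [-0.3, 0.3], [-0.3, 0.0], [-1.0, -0.7], [0.4, -1.1], [-0.3, 0.4]]
weld,hem [[0.4902, -0.1522, 0.115], [0.5148, -0.2522, 0.112]]
panel [ 0.514  -0.272   0.015   1.8096  0.05  ] [[0.0, -1.0], [0.2, -0.5], [-0.3, 0.3], [-0.3, 0.1], [-1.0, -0.6], [0.5, -1.0], [-0.3, 0.4]]
weld,hem [[0.49, -0.1522, 0.1149], [0.5142, -0.2524, 0.1119]]
```

>>> apply_moves --pt "0 0 0.15 0.034 0.027 0.03 40" --pt "0 0 0.3 0.068 0.054 0.05 40" --pt "0 0 0.45 0.102 0.081 0.06 40" --pt "0 0 0.6 0.136 0.108 0.06 40" --pt "0 0 0.75 0.17 0.135 0.06 40"

```text
time: 1.7
tool_pos: [0.3453, -0.3858, 0.2665]
ee_rot: [3.14, 0.001, 1.078]
wrist_force: [0.3, -0.0, 0.1]
width: 0.0574
finger_force: 0.0
```

>>> apply_moves --pt "0 0 0.15 0.034 0.027 0 40" --pt "0 0 0.3 0.068 0.054 0 40" --pt "0 0 0.45 0.102 0.081 -0.02 40" --pt "0 0 0.6 0.136 0.108 -0.05 40" --pt "0 0 0.737 0.17 0.134 -0.08 40"

```text
time: 2.2
tool_pos: [0.5123, -0.2542, 0.1883]
ee_rot: [3.14, 0.002, 1.815]
wrist_force: [-0.1, -0.4, 0.1]
width: 0.0375
finger_force: 0.0
```

>>> apply_moves --pt "0 0 0 0 0 0 40" --pt "0 0 0 0 0 0 40" --pt "0 0 0 0 0 0 40" --pt "0 0 0 0 0 0 40" --pt "0 0 0 0 0 0 40"

```text
time: 2.7
tool_pos: [0.5104, -0.2566, 0.19]
ee_rot: [3.14, 0.002, 1.807]
wrist_force: [0.0, -0.2, -0.5]
width: 0.0375
finger_force: 0.0
```

```bash
python3 - <<'E'
from h import *
s=cam("scene"); o=get_obs(); print(o["tool_pos"],o["ee_rot"],o["width"])
c=s["pixels"][110:260,160:310,::-1]; cv2.imwrite("pics/a1.png",cv2.resize(c,(600,600),interpolation=cv2.INTER_CUBIC))
E
```

```text
[ 0.51042244 -0.25639663  0.18968719] [3.14000600e+00 1.64860459e-03 1.80682076e+00] 0.03769596749282819
```

View pics/a1.png

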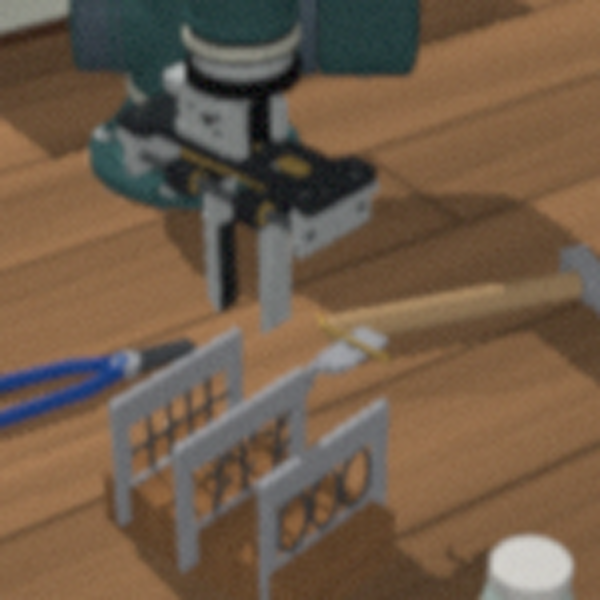

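The fingers at (215–280, 300) of the crop hang over the middle panel as expected. I'll correct about 5 mm and descend.

>>> apply_moves --pt "0 0 0.007 0.0045 0.004 0 40" --pt "0 0 0.007 0.0045 0.004 -0.02 40" --pt "0 0 0.007 0.0045 0.004 -0.04 40" --pt "0 0 0.007 0.0045 0.004 -0.05 40" --pt "0 0 0.007 0.0045 0.004 -0.05 40"

```text
time: 3.25
tool_pos: [0.5142, -0.2506, 0.1365]
ee_rot: [-3.139, -0.003, 1.816]
wrist_force: [-0.7, -0.3, -0.8]
width: 0.0378
finger_force: 0.0
```

```bash
python3 - <<'E'
from h import *
s=cam("scene"); o=get_obs(); print(o["tool_pos"],o["ee_rot"],o["width"])
c=s["pixels"][150:250,180:280,::-1]; cv2.imwrite("pics/a2.png",cv2.resize(c,(600,600),interpolation=cv2.INTER_CUBIC))
E
```

```text
[ 0.51493    -0.25109263  0.13791815] [-3.14076953e+00 -9.81115298e-04  1.81577985e+00] 0.03756284608477962
```

View pics/a2.png

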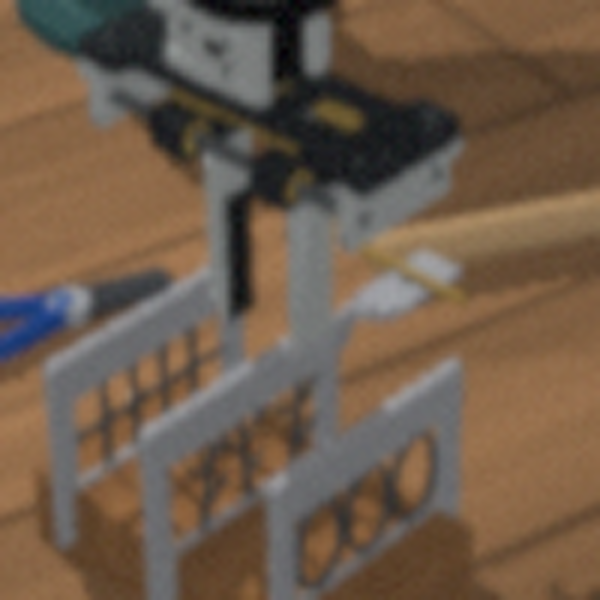

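The fingers straddle the middle panel's hem (near tip at about (310,340) in the crop). I'll go down and close.

>>> apply_moves --pt "0 0 0 0 -0.001 -0.015 40" --pt "0 0 0 0 -0.001 -0.03 40" --pt "0 0 0 0 -0.001 -0.043 40" --pt "0 0 0 0 -0.001 -0.043 40" --pt "0 0 0 0 -0.001 -0.043 40"

```text
time: 3.8
tool_pos: [0.5148, -0.2521, 0.0946]
ee_rot: [-3.141, -0.001, 1.816]
wrist_force: [0.1, -0.2, 0.6]
width: 0.0378
finger_force: 0.0
```

>>> apply_moves --pt "0 0 0 0 0 0 30" --pt "0 0 0 0 0 0 20" --pt "0 0 0 0 0 0 15" --pt "0 0 0 0 0 0 10" --pt "0 0 0 0 0 0 5"

```text
time: 4.3
tool_pos: [0.5155, -0.2524, 0.0958]
ee_rot: [3.141, 0.0, 1.816]
wrist_force: [-0.4, -0.4, 0.5]
width: 0.0079
finger_force: 30.0
```

>>> apply_moves --pt "0 0 0 0 0 0 0" --pt "0 0 0 0 0 0 0" --pt "0 0 0 0 0 0 0" --pt "0 0 0 0 0 0 0" --pt "0 0 0 0 0 0 0"

```text
time: 4.8
tool_pos: [0.5154, -0.2524, 0.0957]
ee_rot: [3.141, 0.0, 1.816]
wrist_force: [1.6, 0.3, 2.3]
width: 0.0081
finger_force: 30.0
```

>>> apply_moves --pt "0 0 0 0 0 0.005 0" --pt "0 0 0 0 0 0.012 0" --pt "0 0 0 0 0 0.02 0" --pt "0 0 0 0 0 0.03 0" --pt "0 0 0 0 0 0.04 0"

```text
time: 5.3
tool_pos: [0.5145, -0.2524, 0.1362]
ee_rot: [-3.14, -0.0, 1.816]
wrist_force: [-0.2, -1.0, -3.4]
width: 0.008
finger_force: 30.0
```

>>> apply_moves --pt "0 0 0 0 0 0.015 0" --pt "0 0 0 0 0 0.035 0" --pt "0 0 0 0 0 0.055 0" --pt "0 0 0 0 0 0.075 0" --pt "0 0 0 0 0 0.085 0"

```text
time: 5.8
tool_pos: [0.5157, -0.2529, 0.2241]
ee_rot: [3.139, 0.004, 1.816]
wrist_force: [0.3, -0.3, -4.0]
width: 0.008
finger_force: 30.0
```

```bash
python3 - <<'E'
from h import *
s=cam("scene"); o=get_obs(); print(o["tool_pos"],o["ee_rot"],o["width"],o["wrist_force"],o["wrist_torque"])
c=s["pixels"][110:260,160:310,::-1]; cv2.imwrite("pics/a3.png",cv2.resize(c,(600,600),interpolation=cv2.INTER_CUBIC))
E
```

```text
[ 0.51611481 -0.25315174  0.22507876] [3.13733883 0.00485445 1.8156013 ] 0.00809037140347638 [-0.18161791 -0.57365413 -2.4099561 ] [-0.00559235 -0.05091084 -0.00816505]
```

View pics/a3.png

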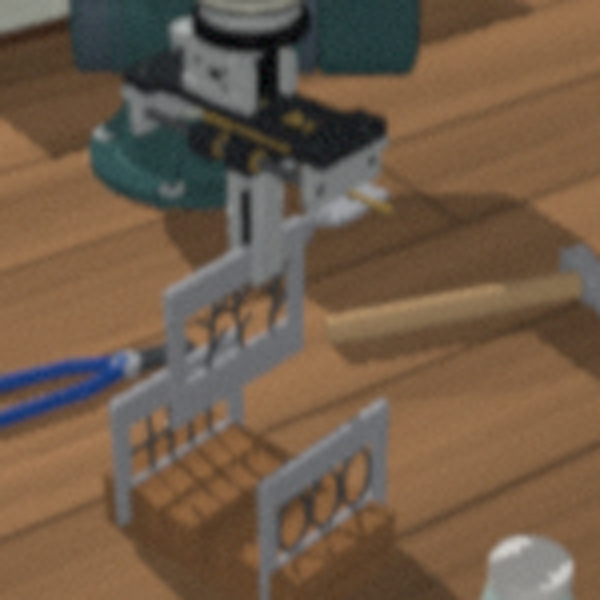

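The panel hangs level and clear of the rack, and the other two are undisturbed. I'll carry it to a standoff in front of the welder.

>>> apply_moves --pt "0 0 0 0 0.01 0 0" --pt "0 0 -0.02 0.001 0.03 0 0" --pt "0 0 -0.05 0.003 0.06 0 0" --pt "0 0 -0.08 0.005 0.09 0 0" --pt "0 0 -0.11 0.007 0.12 0 0"

```text
time: 6.35
tool_pos: [0.5211, -0.1303, 0.2186]
ee_rot: [-3.139, -0.002, 1.704]
wrist_force: [1.2, -0.5, -3.4]
width: 0.0077
finger_force: 30.0
```

>>> apply_moves --pt "0 0 -0.02 0.002 0.03 0 0" --pt "0 0 -0.04 0.004 0.06 0 0" --pt "0 0 -0.05 0.005 0.09 -0.005 0" --pt "0 0 -0.051 0.006 0.115 -0.015 0" --pt "0 0 -0.051 0.006 0.13 -0.025 0"

```text
time: 6.85
tool_pos: [0.5271, 0.0002, 0.1937]
ee_rot: [-3.139, -0.001, 1.657]
wrist_force: [0.3, -0.2, -3.3]
width: 0.0077
finger_force: 30.0
```

>>> apply_moves --pt "0 0 0 0 0 -0.01 0" --pt "0 0 0 0 0 -0.02 0" --pt "0 0 0 0 0 -0.028 0" --pt "0 0 0 0 0 -0.028 0" --pt "0 0 0 0 0 -0.028 0"

```text
time: 7.35
tool_pos: [0.5282, -0.0032, 0.1673]
ee_rot: [-3.141, 0.0, 1.653]
wrist_force: [1.0, 0.4, -3.2]
width: 0.0079
finger_force: 30.0
```

```bash
python3 - <<'E'
from h import *
o=get_obs(); print({k:np.round(o[k],4) for k in("tool_pos","ee_rot","width","wrist_force")})
im=[]
for n,(x,y,w,h) in(("top",(90,130,180,90)),("scene",(250,80,140,110))):
    s=cam(n); pickle.dump(s,open(n+"2.pkl","wb"))
    k=4; c=cv2.resize(s["pixels"][y:y+h,x:x+w,::-1],(w*k,h*k),interpolation=cv2.INTER_CUBIC)
    cv2.imwrite(f"pics/b_{n}.png",c)
    for q,z in(("panel_weld",.19),("welder_gap",.19),("panel_hem",.187)):
        for d in place_of(n,q)[:2]: print(n,q,np.round(d["score"],2),np.round(d["pixel"],1),onz(s,d["pixel"],z).round(4))
a=cv2.imread("pics/b_top.png");b=cv2.imread("pics/b_scene.png")
b=cv2.resize(b,(720,int(b.shape[0]*720/b.shape[1])))[:600]
cv2.imwrite("pics/b_top.png",a);cv2.imwrite("pics/b_scene.png",b)
E
```

```text
{'tool_pos': array([ 0.5282, -0.0032,  0.1673]), 'ee_rot': array([-3.1414e+00,  1.0000e-04,  1.6533e+00]), 'width': np.float64(0.0079), 'wrist_force': array([ 0.9754,  0.4026, -3.1573])}
top panel_weld 0.73 [173.9 175.2] [0.5241 0.0989 0.19  ]
top panel_weld 0.46 [293.3 181. ] [ 0.504  -0.2502  0.19  ]
top welder_gap 0.89 [144.7 178. ] [0.5167 0.1834 0.19  ]
scene panel_weld 0.57 [317.1 153.9] [0.5157 0.0939 0.19  ]
scene welder_gap 0.76 [341.7 146.8] [0.5262 0.1905 0.19  ]
scene panel_hem 0.88 [293.6 167.3] [ 0.5323 -0.015   0.187 ]
```

>>> apply_moves --pt "0 0 0 0 0 0.0034 0" --pt "0 0 0 -0.0005 0.008 0.0034 0" --pt "0 0 0 -0.001 0.018 0.0034 0" --pt "0 0 0 -0.002 0.028 0.0034 0" --pt "0 0 0 -0.0025 0.035 0.0034 0"

```text
time: 8.25
tool_pos: [0.5254, 0.0341, 0.1707]
ee_rot: [-3.141, -0.0, 1.656]
wrist_force: [-0.3, 0.1, -3.8]
width: 0.0081
finger_force: 30.0
```

>>> apply_moves --pt "0 0 0 -0.001 0.01 0 0" --pt "0 0 0 -0.0015 0.02 0 0" --pt "0 0 0 -0.002 0.03 0 0" --pt "0 0 0 -0.003 0.04 0 0" --pt "0 0 0 -0.003 0.045 0 0"

```text
time: 8.75
tool_pos: [0.5225, 0.0789, 0.1708]
ee_rot: [3.142, -0.0, 1.656]
wrist_force: [0.1, 0.1, -4.5]
width: 0.008
finger_force: 30.0
```

>>> apply_moves --pt "0 0 0 0 0.003 0 0" --pt "0 0 0 0 0.006 0 0" --pt "0 0 0 0 0.007 0 0" --pt "0 0 0 0 0.007 0 0" --pt "0 0 0 0 0.007 0 0"

```text
time: 9.25
tool_pos: [0.5227, 0.0844, 0.1708]
ee_rot: [3.142, 0.0, 1.654]
wrist_force: [-0.6, 0.6, -3.8]
width: 0.0081
finger_force: 30.0
```

```bash
python3 - <<'E'
from h import *
o=get_obs(); print({k:np.round(o[k],4) for k in("tool_pos","ee_rot","width","wrist_force")})
P=[]
for n,(x,y,w,h) in(("scene",(310,95,60,85)),("top",(120,150,70,60))):
    a=[snapshot(n) for _ in range(6)]; s=a[0]; s["pixels"]=np.mean([q["pixels"] for q in a],0).round().astype(np.uint8)
    pickle.dump(s,open(n+"3.pkl","wb"))
    k=6 if n=="scene" else 5.5; k=int(k); c=cv2.resize(s["pixels"][y:y+h,x:x+w,::-1],(w*k,h*k),interpolation=cv2.INTER_CUBIC)
    for i in range(0,w,10): cv2.putText(c,str(x+i),(i*k,8),0,.3,(0,0,255),1); cv2.line(c,(i*k,10),(i*k,15),(0,0,255),1)
    for j in range(0,h,10): cv2.putText(c,str(y+j),(0,j*k+4),0,.3,(0,0,255),1)
    P.append(c)
    for q,z in(("panel_weld",.19),("welder_gap",.19),("panel_hem",.187)):
        for d in place_of(n,q)[:1]: print(n,q,np.round(d["score"],2),np.round(d["pixel"],1),onz(s,d["pixel"],z).round(4))
H=max(p.shape[0] for p in P); out=np.zeros((H,sum(p.shape[1] for p in P),3),np.uint8); x=0
for p in P: out[:p.shape[0],x:x+p.shape[1]]=p; x+=p.shape[1]
cv2.imwrite("pics/final.png",out); print(out.shape)
E
```

```text
{'tool_pos': array([0.5227, 0.0844, 0.1708]), 'ee_rot': array([3.1415e+00, 2.0000e-04, 1.6544e+00]), 'width': np.float64(0.0081), 'wrist_force': array([-0.6136,  0.6199, -3.7902])}
scene panel_weld 0.62 [338.5 144. ] [0.5068 0.195  0.19  ]
scene welder_gap 0.94 [340.2 148.3] [0.5306 0.1796 0.19  ]
scene panel_hem 0.93 [315.4 158.8] [0.5316 0.073  0.187 ]
top panel_weld 0.6 [145.4 177.7] [0.5175 0.1814 0.19  ]
top welder_gap 0.9 [144.7 179.2] [0.5132 0.1834 0.19  ]
top panel_hem 0.61 [181.4 174. ] [0.5278 0.0776 0.187 ]
(510, 710, 3)
```

View pics/final.png

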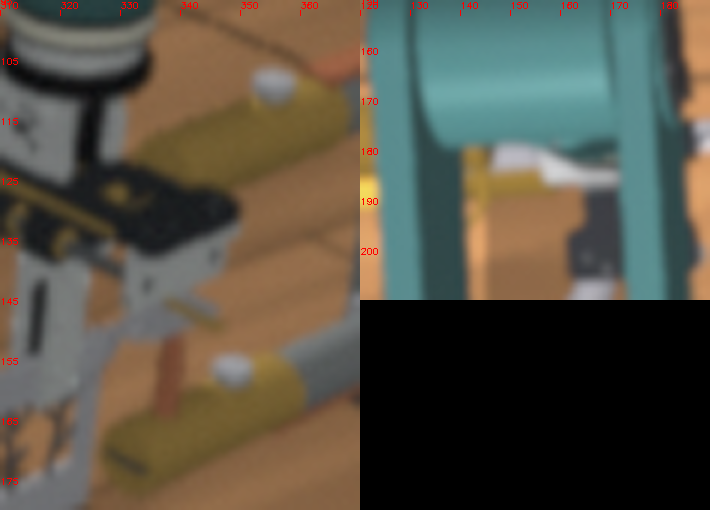

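The scene crop shows the twig at about (337–347, 145–149), just above the lower electrode tip at (338.7,150.7). The upper tip is hidden by the gripper. I'll tighten the welder pose with edge refinement on the clean first pictures, and check the twig end against its prediction.

```bash
cat > ref.py <<'E'
from fit import *
from scipy.ndimage import map_coordinates, gaussian_filter1d
def hullpts(s,p,z,r=.0215,x0=-.028,x1=.04):
    a=np.linspace(0,2*np.pi,90,endpoint=False)
    L=np.array([[x,r*np.cos(t),z+r*np.sin(t)] for x in np.linspace(x0,x1,15) for t in a])
    q=proj(s,world(p,L)); h=cv2.convexHull(q.astype(np.float32),returnPoints=False).ravel()
    h=[i for i in h]; out=[]
    for i,j in zip(h,h[1:]+h[:1]):
        if L[i,0]>x1-1e-6 and L[j,0]>x1-1e-6: continue
        d=q[j]-q[i]; n=int(max(1,np.hypot(*d)//1.5)); 
        if np.hypot(*d)<.2: continue
        for k in range(n):
            f=(k+.5)/n; out.append((i,j,f,np.array([d[1],-d[0]])/np.hypot(*d)))
    return L,out
def edges(s,p,z,w=4):
    L,o=hullpts(s,p,z); im=cv2.GaussianBlur(s["pixels"].astype(float),(0,0),.7); res=[]
    for i,j,f,n in o:
        l=L[i]*(1-f)+L[j]*f; c=proj(s,world(p,l))[0]; t=np.arange(-w,w+.01,.2); P=c+t[:,None]*n
        g=np.stack([map_coordinates(im[:,:,k],[P[:,1],P[:,0]],order=1) for k in range(3)],1)
        m=np.linalg.norm(np.gradient(g,t,axis=0),axis=1); k=m.argmax()
        if m[k]<12 or k in(0,len(t)-1): continue
        res.append((s,l,P[k],n))
    return res
p=np.array([.5135,.1903,0,1.6545,0])
for it in range(8):
    E=[e for s in(T,S) for z in(.277,.103) for e in edges(s,p,z,5 if it<3 else 2.5)]
    def f(v):
        q=p.copy(); q[[0,1,3]]=v
        return [(proj(s,world(q,l))[0]-P)@n for s,l,P,n in E]
    r=least_squares(f,p[[0,1,3]],x_scale=.05,loss="soft_l1",f_scale=.4); p[[0,1,3]]=r.x
e=np.array(f(r.x)); print("welder",p.round(4),len(e),"median abs",np.median(abs(e)).round(2))
for s,nm in((T,"T"),(S,"S")):
  m=[x[0] is s for x in E]; print(nm,sum(m),np.median(abs(e[m])).round(2))
  for z in(.277,.103):
    mm=[x[0] is s and abs(x[1][2]-z)<.03 for x in E]; print(z,sum(mm),e[mm].mean().round(2) if sum(mm) else 0)
g=p.copy()
print("gap px S,T",proj(S,world(g,np.array([[0,0,.207],[0,0,.173],[0,0,.19]]))).round(1).tolist(),proj(T,world(g,np.array([0,0,.19]))).round(1))
im=S["pixels"].astype(float); red=im[:,:,0]-im[:,:,1]
for rows,x in((range(131,141),(336,346)),(range(151,161),(333,343))):
    print([(y,round(float((lambda w:(w*np.arange(*x)).sum()/w.sum())(np.clip(red[y,x[0]:x[1]]-np.percentile(red[y,x[0]-4:x[1]+4],35),0,None))),1)) for y in rows])
# panel twig-end prediction
P0=np.array([.5193,-.2707,.015,1.8122,0]); w=onz(S,(256.8,199),.116)
loc=Ro.from_euler("z",-P0[3]).apply(w-P0[:3]); print("twig end local",loc.round(4))
tcp0=np.array([.5154,-.2524,.0957]);tcp1=np.array([.5227,.0844,.1708]); dy=1.6544-1.816
def moved(x): return Ro.from_euler("z",dy).apply(x-tcp0)+tcp1
wd=world(P0,np.array([.122,0,.1]))
print("twig end px now",proj(S,moved(w)).round(1),"weld now",moved(wd).round(4),"weld px",proj(S,moved(wd)).round(1))
E
python3 ref.py
```

```text
welder [0.5148 0.1952 0.     1.6301 0.    ] 203 median abs 0.68
T 111 0.91
0.277 54 0.36
0.103 57 -0.12
S 92 0.48
0.277 48 -0.05
0.103 44 -0.06
gap px S,T [[340.9, 140.3], [339.7, 149.6], [340.3, 145.0]] [[140.6 178.7]]
[(131, 341.7), (132, 341.3), (133, 340.9), (134, 340.7), (135, 340.7), (136, 340.2), (137, 339.7), (138, 340.3), (139, 340.4), (140, 340.2)]
[(151, 338.3), (152, 338.5), (153, 338.1), (154, 338.6), (155, 338.3), (156, 338.2), (157, 337.4), (158, 337.0), (159, 336.1), (160, 336.1)]
twig end local [ 0.1237 -0.0337  0.101 ]
twig end px now [[346.7 149.1]] weld now [0.5139 0.1873 0.1901] weld px [[338.3 145.5]]
```

Tracking agrees to 0.1 px: the twig end was predicted at (346.7,149.1) and seen at (346.6,149.0). The weld point projects about 1 px short of the electrode line, so I'll add 4 mm along y and hold.

>>> apply_moves --pt "0 0 0 0 0.002 0 0" --pt "0 0 0 0 0.004 0 0" --pt "0 0 0 0 0.004 0 0" --pt "0 0 0 0 0.004 0 0" --pt "0 0 0 0 0.004 0 0"

```text
time: 10.65
tool_pos: [0.5227, 0.0887, 0.1708]
ee_rot: [3.142, 0.0, 1.655]
wrist_force: [-0.2, 0.6, -3.9]
width: 0.0077
finger_force: 30.0
```

>>> apply_moves --pt "0 0 0 0 0 0 0" --pt "0 0 0 0 0 0 0" --pt "0 0 0 0 0 0 0" --pt "0 0 0 0 0 0 0" --pt "0 0 0 0 0 0 0"

```text
time: 11.15
tool_pos: [0.5227, 0.0887, 0.1708]
ee_rot: [3.142, 0.0, 1.655]
wrist_force: [-0.4, -0.3, -3.8]
width: 0.0077
finger_force: 30.0
```

```bash
python3 -c "
from bench import *
print(close_job())"
```

```text
the job is handed in; nothing more can be done
None
```

I handed the job in with the tongue-and-twig panel held level and steady in the air. By my measurements its crossing is within about 3 mm of the centre of the electrode gap and touching neither tip. The upper tip was hidden behind the gripper at the end, so I set the final position by calculation.

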